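# Start a UV cure: latch the hood, switch the lamp on, start the timer

## Task

A freshly glued lid lies in the UV curing station; start its cure with the closed fingertips, only pressing. Press the amber hood down by its black front pad until the latch catches and keeps it shut (so no light can escape), then press the red half of the lamp rocker down so that it flips over to on, and last press the timer's green start key right down and let it come up again. Do not lift or shift the timer, keep off its grey reset key and the lid under the hood, do not raise the hood, and leave everything else on the bench where it stands.

Things in the scene. Friction and masses are not known exactly. Their poses are not given: they have to be found in the camera images.
- station: UV curing station, fixed: grey box with white deck 50 mm above the table, 240 mm (x) by 230 mm (y, -132 to +97 mm). Origin on the table under it; x to its back (away from the robot), y left, z up. On the deck: nest with the glued lid under the amber hood, a black latch block with grey tab in front of the hood (86 mm above the table, 95 to 117 mm in front of the origin), lamp rocker front right.
- hood_hinge (a point): middle of the hood's hinge line, at the back of the station 56 mm above the table; fixed to the station, same axes; the hinge line runs along the station's y
- hood (a joint): opening angle of the amber see-through hood (168 mm long, 152 mm wide, top 40 mm above the hinge when shut), rad: 0 = shut, larger = front edge higher. A spring holds it open at 0.5 to 0.7 and lifts it again unless latched. At the pad it takes about 2 N on the way and 4 to 7 N over the last 18 mm, where the latch catches; hard stop at 0. Latched it rests at about 0.01.
- hood_pad (a point): middle of the top of the ribbed black press pad (36 by 100 mm) along the front edge of the hood's top. Moves with the hood about the hinge: 148 mm forward of the hinge line, measured along the hood's top, and 42.5 mm above it, square to the top. Its z axis is the outward normal of the top. The hood's front edge is 20 mm farther forward.
- bolt (a joint): latch bolt in the latch block, m: 0 = fully out (home), up to 0.010 = pushed back towards the front. A steel pin on the hood's front pushes it back by its sloped top on the way down, and it springs out over the pin when the hood is fully down.
- lamp_rocker (a joint): lamp rocker switch on the deck's front right, rad: 0 = off (red far half stands up), 0.35 = on (red far half down). It snaps over past 0.175 and stays; about 5 N on the red half.
- rocker_on (a point): pressing point on top of the rocker's red far half, 15 mm behind the rocker's pivot; moves with it (66 mm above the table when off, goes down about 5 mm). The rocker is 46 mm (station x) by 28 mm; the hood's side is 38 mm to its left.
- timer: loose bench timer, white and grey, 80 mm (its x) by 124 mm (its y) by 30 mm high, 0.3 kg, with a blank grey-green display on its far half and two round keys on its near half; origin under its centre, z up
- start_key (a joint): travel of the green start key (the one at the timer's -y side, robot's right), m: 0 = up, 0.004 = right down; springs back; about 4 N when right down
- start_top (a point): centre of the top of the green start key, 28 mm across, 38 mm above the table when up
- reset_key (a joint): travel of the grey reset key, m: 0 = up, 0.004 = down; not to be pressed
- reset_top (a point): centre of the top of the grey reset key, 28 mm across, 58 mm to the left of the green one
- glued_lid: cream moulded lid, 112 mm across, 12 mm thick, loose in the nest under the hood; origin under its centre
- half_shell: cream zig-zag half shell dish, 118 mm by 112 mm by 60 mm, bystander
- kraft_box: small kraft box, 34 mm by 46 mm by 56 mm, bystander

How it is judged:
On the way, in this order (a step that is already met when the one before it is completed fails the run):
1. the hood is shut and the latch bolt is home over its pin (value of joint hood below 0.03 rad and value of joint bolt below 0.002 m), for 0.2 s.
2. the lamp rocker is flipped to on (value of joint lamp_rocker above 0.28 rad and value of joint hood below 0.03 rad), for 0.1 s.
3. the green start key is pressed right down (all of step 2 and value of joint start_key above 0.003 m), for 0.05 s.
At the end, for the whole second after the job is handed in: The hood is held shut by its latch (joint hood under 0.03 rad, bolt within 2 mm of home), the lamp rocker is on (over 0.28 rad), both timer keys are up, and the timer (within 25 mm) and the glued lid (within 8 mm) are where they stood (all of step 2 and value of joint bolt below 0.002 m and value of joint each of start_key, reset_key below 0.001 m and distance of timer from where it was at the start of the episode below 0.025 m and height (world z) of timer below 0.005 m and distance of glued_lid from where it was at the start of the episode below 0.008 m and linear speed of timer below 0.01 m/s); the robot touches nothing.
It fails at once if out of order: lamp switched on while the hood is not shut, or start key pressed before the lamp is on ((value of joint lamp_rocker above 0.175 rad and value of joint hood above 0.06 rad) or (value of joint start_key above 0.002 m and value of joint lamp_rocker below 0.175 rad)).
It fails at once if the grey reset key is pressed (value of joint reset_key above 0.0015 m).
It fails at once if the timer is lifted, tipped or pushed away, or the hood is raised (height (world z) of timer above 0.008 m or distance of timer from where it was at the start of the episode above 0.025 m or angle between timer's own z axis and vertical above 0.15 rad or value of joint hood above 0.85 rad).
It fails at once if the glued lid is touched or shifted (contact force between any of the arm, the fingers and glued_lid above 0.5 N or distance of glued_lid from where it was at the start of the episode above 0.008 m).
It fails at once if something else on the bench is moved by more than 30 mm (distance of any of half_shell, kraft_box from where it was at the start of the episode above 0.03 m).
It also fails if it takes over 48 s, if anything falls off the work surface, if the arm or the gripper's body presses on something with over 40 N, if the wrist force passes 120 N, or if a joint passes its speed limit or range.

## Robot

A 6-joint arm with a two-finger parallel gripper is mounted at the origin on a cart in front of the work surface, level with it; the furniture and walls round the work are solid. World frame = base frame: x ahead of the robot, y to its left, z up, the work surface at z = 0. Lengths are in m, angles in rad, forces in N, time in s.
With the tool pointing down it reaches from about 0.375 to 0.9 m from the base axis. Payload 3.1 kg.
Tool frame: the origin (TCP) lies on the front face of the gripper's body, between the roots of the fingers; the fingertips stand 70 mm ahead of it and the grasp point (between the pads) lies 51 mm ahead of it; z points along the fingers, y is the line along which they close (so a half turn about z gives the same grasp; the last joint's range is limited). The gripper opens to 87 mm and grips with 3 to 60 N. Pads are 19 mm wide; open, the fingers measure 117 mm over their backs; the gripper's body (75 mm by 190 mm) begins 51 mm behind the grasp point.
Start: joints at [1.129, 0.527, 1.433, -0, 1.181, -0.178], TCP at [0.162, 0.604, 0.292] pointing down, gripper open.
Joint ranges: [-3.08, 3.08], [-0.75, 2.2], [0.22, 2.44], [-1.43, 4.57], [0, 2.65], [-2.85, 2.85]. Speed limits (rad/s): [2.79, 2.79, 3.14, 3.14, 3.14, 3.14].

## Interface

Orientations are given as a unit quaternion [x, y, z, w].
In Python, from rig import robot, cams, ticket gives the robot as it stands. The module is installed in compiled form; this text tells all that it offers.
- The arm moves only by the shell command python3 -m crank 'ROWS' [FORCE]. ROWS is JSON, a list of rows, each a list of 7 numbers: the shift along the tool's x, y, z in cm, then the turn, a rotation vector about the tool's x, y, z in rad, then the closure, from 0 (fully open) to 1 (shut). A call has 1 to 5 rows; each row shifts and turns the commanded pose from where the row before left it, along the tool's axes as they then stand; what a row does not reach is not made up. A row lasts 1/8 s, in which the tool goes at most 62.5 mm and 10.7 degrees, less where a joint would pass 70% of its speed; a pose out of reach is approached as far as the arm can. A call is refused whole if a number of a shift passes 6.25 or a number of a turn 0.188, either way. A call with a gripper value outside its range is refused whole. The fingers move at their own pace and stop on an object; FORCE is the grip in N (left out, the last holds). Time passes only in rows, so rows that do not move let the fingers close. It gives the time, the measured TCP pose, the force, the opening and the grip force at its end, in the units of the state.
- robot.get_obs(): the state, without advancing time (a new reading comes with each control period).
- cams.camera(name): name is "side" or "top"; returns the picture (384x512x3 uint8, red, green, blue); there is no depth.
- cams.camera_info(name): a dict with "intrinsics" (3x3 intrinsics, pixels), "pose" (4x4, takes a point from camera to world coordinates). Camera axes: x right, y down, z forward; pixel columns grow to the right and rows downward; lengths in m; the calibration is good to about 2 mm. A picture is of the moment at which its call begins. camera_info takes no time and is no camera call.
- ticket.hand_in(): hands the job in; it is judged then, once.
The state is a dict: "time": time; "q": joint angles; "joint_velocities": joint speeds; "joint_torque": joint torques, N m; "position": TCP position; "tool_rot": TCP orientation; "ft_force": force on the tool from outside, world axes, zero at the start; "moment": the same for the moment, N m; "grip_width": finger opening in m; "grip_force": force on a finger pad.
Only numpy, scipy, OpenCV 4.12 (cv2) and the standard library are available. Lean on these libraries where they do the work, as an engineer would, in place of code of your own. Each camera call takes 0.05 s, during which the arm holds its last target. There are 200 camera calls.

## Working session

There is one attempt and no reset: what is moved stays moved. The work goes in short steps, Python scripts to look and compute and a shell command to move; the robot and the scene stay as the last step left them, time stands still between calls to the robot, and variables do not carry over. Pictures are saved under pics/ and viewed, at most 10 in all, crops included, and the job is handed in when it is done.

```bash
mkdir -p pics; python3 - <<'E'
from rig import robot,cams
import cv2,numpy as np
np.set_printoptions(precision=4,suppress=True)
for n in("top","side"):
    im=cams.camera(n); cv2.imwrite(f"pics/{n}0.png",im[:,:,::-1]); i=cams.camera_info(n); print(n,np.array(i["intrinsics"]),np.array(i["pose"]))
o=robot.get_obs();print(o["time"],o["position"],o["tool_rot"],o["ft_force"],o["grip_width"])
E
```

```text
top [[448.4759   0.     252.0084]
 [  0.     448.4759 188.2539]
 [  0.       0.       1.    ]] [[ 0.0228 -0.9795  0.2003  0.3495]
 [-0.9997 -0.0217  0.0077 -0.1258]
 [-0.0032 -0.2004 -0.9797  1.1035]
 [ 0.      0.      0.      1.    ]]
side [[371.1803   0.     257.9406]
 [  0.     371.1803 192.7017]
 [  0.       0.       1.    ]] [[ 0.9987 -0.0403  0.0316  0.5043]
 [-0.0466 -0.4597  0.8868 -0.8662]
 [-0.0212 -0.8872 -0.461   0.4859]
 [ 0.      0.      0.      1.    ]]
0.1 [0.1621 0.6031 0.2914] [ 0.131   0.9914 -0.0009 -0.0003] [ 0.1329 -1.0871  0.414 ] 0.08706801517559858
```

View pics/top0.png

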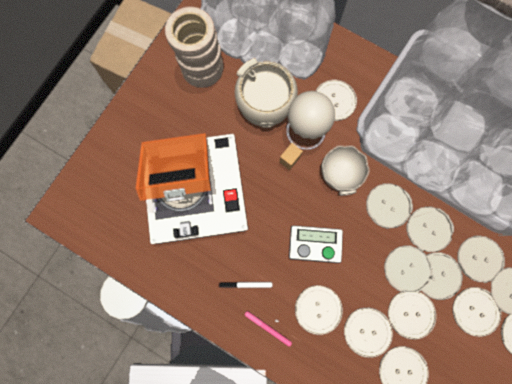

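View pics/side0.png

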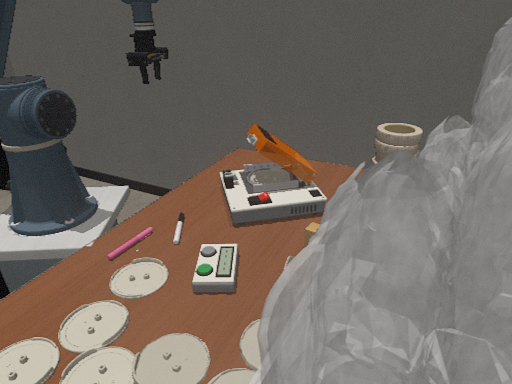

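The top view shows the station at about (190,190) with its hood open, pad (172,177) and rocker red (231,195). The timer is at (316,245) with the green key at (328,253). In the side view the pad is at about (264,137), the red at (263,198) and the green at (205,269).

```bash
cat > h.py <<'E'
import numpy as np,cv2
from rig import cams,robot
np.set_printoptions(precision=4,suppress=True)
I={n:cams.camera_info(n) for n in("top","side")}
def ray(n,uv):
    K=np.array(I[n]["intrinsics"]);P=np.array(I[n]["pose"])
    d=P[:3,:3]@np.linalg.solve(K,[uv[0],uv[1],1]);return P[:3,3],d/np.linalg.norm(d)
def plane(n,uv,z):
    o,d=ray(n,uv);return o+d*(z-o[2])/d[2]
def tri(a,b):
    o,d=ray("top",a);p,e=ray("side",b)
    s=np.linalg.lstsq(np.c_[d,-e],p-o,rcond=None)[0]
    x,y=o+s[0]*d,p+s[1]*e;return (x+y)/2,np.linalg.norm(x-y)
def proj(n,p):
    K=np.array(I[n]["intrinsics"]);P=np.array(I[n]["pose"])
    c=K@(P[:3,:3].T@(np.array(p)-P[:3,3]));return c[:2]/c[2]
def blob(m,box):
    x0,y0,x1,y1=box;k=np.zeros(m.shape,np.uint8);k[y0:y1,x0:x1]=m[y0:y1,x0:x1]
    n,l,s,c=cv2.connectedComponentsWithStats(k.astype(np.uint8));j=1+np.argmax(s[1:,4])
    cn=cv2.findContours((l==j).astype(np.uint8),0,1)[0][0]
    return c[j],s[j,4],cv2.minAreaRect(cn)
E
python3 - <<'E'
from h import *
t=cv2.imread("pics/top0.png").astype(int);s=cv2.imread("pics/side0.png").astype(int)
def masks(a):
    b,g,r=a[...,0],a[...,1],a[...,2]
    return dict(red=(r>130)&(g<70)&(b<70),green=(g>r+40)&(g>b+20),black=a.max(2)<60,white=a.min(2)>170)
T,S=masks(t),masks(s)
for k,bt,bs in(("red",(215,180,245,205),(250,188,275,206)),("green",(318,243,340,262),(192,258,218,280)),("black",(145,165,200,188),(250,120,280,150))):
    a,b=blob(T[k],bt),blob(S[k],bs);print(k,a,b,tri(a[0],b[0]))
w=blob(T["white"],(140,130,250,245));print("deck",w)
box=cv2.boxPoints(w[2]);print([plane("top",p,.05) for p in box])
w=blob(T["white"],(285,220,348,268));print("timer",w);box=cv2.boxPoints(w[2]);print([plane("top",p,.03) for p in box])
for n,z in(("green",.038),):print(plane("top",blob(T[n],(318,243,340,262))[0],z),plane("side",blob(S[n],(192,258,218,280))[0],z))
c=cv2.resize(cv2.imread("pics/top0.png")[125:255,130:260],None,fx=4.6,fy=4.6,interpolation=2)
d=cv2.resize(cv2.imread("pics/side0.png")[115:230,210:335],None,fx=1.6,fy=1.6,interpolation=2)
cv2.imwrite("pics/c1.png",np.hstack([c[:598,:598],cv2.copyMakeBorder(d,0,598-d.shape[0],0,0,0)]))
E
```

```text
red (array([230.3103, 195.3563]), np.int32(87), ((230.1351318359375, 194.81080627441406), (10.52153491973877, 12.165525436401367), 80.53767395019531)) (array([262.9787, 196.383 ]), np.int32(47), ((263.1000061035156, 196.1999969482422), (5.81377649307251, 8.9442720413208), 63.43495178222656)) (array([ 0.5448, -0.0666,  0.0596]), np.float64(0.0003299093273774202))
green (array([328.    , 252.3962]), np.int32(106), ((328.0, 252.5), (11.0, 10.0), 90.0)) (array([203.9231, 268.125 ]), np.int32(104), ((204.0, 268.0), (8.0, 14.0), 90.0)) (array([ 0.4177, -0.3003,  0.0346]), np.float64(0.0007544048416461631))
black (array([171.5139, 176.    ]), np.int32(397), ((171.56997680664062, 175.99000549316406), (8.9095458984375, 44.689151763916016), 81.8698959350586)) (array([266.2727, 134.3636]), np.int32(55), ((265.75, 134.25001525878906), (22.62742042541504, 3.535534143447876), 45.0)) (array([0.5619, 0.0529, 0.177 ]), np.float64(0.0005717848970507675))
deck (array([207.2511, 200.8274]), np.int32(3795), ((191.9010467529297, 188.3155059814453), (97.468505859375, 98.01701354980469), 81.77328491210938))
[array([0.6613, 0.1674, 0.05  ]), array([ 0.7024, -0.0687,  0.05  ]), array([ 0.4655, -0.1089,  0.05  ]), array([0.4275, 0.1173, 0.05  ])]
timer (array([315.8086, 245.3567]), np.int32(883), ((316.1241455078125, 243.51036071777344), (51.322113037109375, 32.38773727416992), 4.763641834259033))
[array([ 0.4036, -0.2092,  0.03  ]), array([ 0.4804, -0.2152,  0.03  ]), array([ 0.4729, -0.3378,  0.03  ]), array([ 0.3963, -0.3301,  0.03  ])]
[ 0.4172 -0.2998  0.038 ] [ 0.4188 -0.3045  0.038 ]
```

View pics/c1.png

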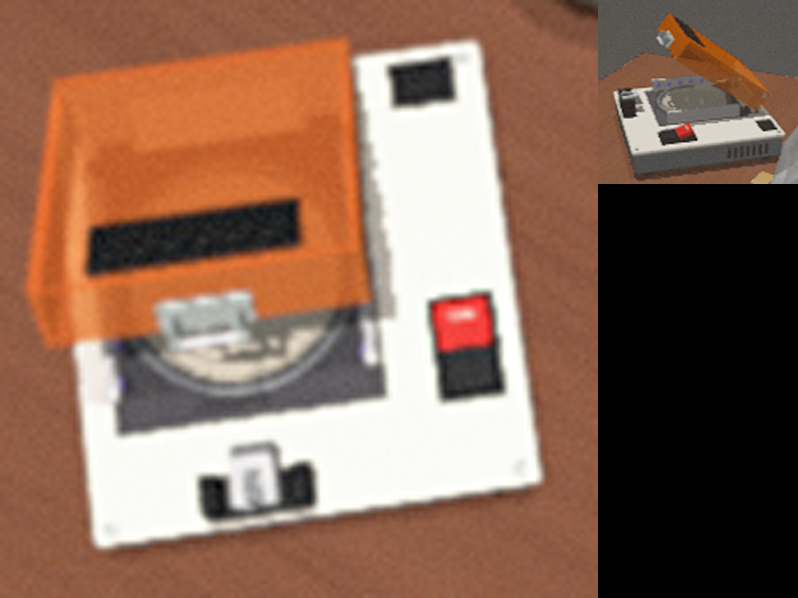

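Deck measures 240 x 229 mm, and the heights agree, with the rocker at about 60 mm and the key at about 35 mm. The pad ray gives z=0.177, so the hood angle is about 0.62, within its given range. Station yaw is about 0.167, with its origin near (0.562, 0.041). I'll close the fingers and align the tool with the station.

```bash
python3 -m crank '[[0,0,0,0,0,-0.143,1],[0,0,0,0,0,-0.143,1],[0,0,0,0,0,-0.144,1],[0,0,0,0,0,0,1],[0,0,0,0,0,0,1]]' 20
cat > go.py <<'E'
import sys
from h import *
from scipy.spatial.transform import Rotation as R
o=robot.get_obs();M=R.from_quat(o["tool_rot"]).as_matrix()
tip=o["position"]+.07*M[:,2]
print("t",o["time"],"tip",tip,"f",o["ft_force"],"w",o["grip_width"],"yawY",np.arctan2(M[1,1],M[0,1]),"z",M[:,2])
yaw=.167;Rz=R.from_euler("z",yaw).as_matrix();O=np.array([.5619,.0412,0])
print("tip in station mm",1e3*(Rz.T@(tip-O)))
for a in sys.argv[1:]:
    p=np.array(eval(a));print(a,"cm tool:",100*M.T@(p-tip),"station mm",1e3*(Rz.T@(p-O)))
E
python3 go.py "[.5619,.0529,.215]"
```

```text
time: 0.72
position: [0.1623, 0.6034, 0.292]
tool_rot: [-0.082, 0.997, -0.0, -0.0]
ft_force: [-0.2, 0.9, -0.5]
grip_width: 0.0452
grip_force: 0.0
t 0.725 tip [0.1622 0.6034 0.222 ] f [-0.1901  0.8559 -0.4725] w 0.04519073434053425 yawY 1.735963191153167 z [-0.0003 -0.0005 -1.    ]
tip in station mm [-300.644   620.7868  221.9567]
[.5619,.0529,.215] cm tool: [-30.3708 -60.869    0.7137] station mm [  1.9448  11.5372 215.    ]
```

```bash
python3 -m crank '[[-2.5,-5,-0.3,0,0,0,1],[-2.5,-5,-0.3,0,0,0,1],[-2.5,-5,-0.3,0,0,0,1],[-2.5,-5,0,0,0,0,1],[-2.5,-5,0,0,0,0,1]]' >/dev/null
python3 -m crank '[[-2.5,-5,0,0,0,0,1],[-2.5,-5,0,0,0,0,1],[-2.5,-5,0,0,0,0,1],[-2.5,-5,0,0,0,0,1],[-2.5,-5,0,0,0,0,1]]' >/dev/null
python3 -m crank '[[-2.5,-5,0,0,0,0,1],[-2.5,-5,0,0,0,0,1],[0,0,0,0,0,0,1]]' >/dev/null
python3 go.py "[.5619,.0529,.190]"
python3 - <<'E'
from h import *
for n in("top","side"):
    im=cams.camera(n)[:,:,::-1].copy();cv2.imwrite(f"pics/{n}1.png",im)
a=cv2.imread("pics/top1.png")[100:260,100:260];b=cv2.imread("pics/side1.png")[90:220,200:330]
cv2.imwrite("pics/c2.png",np.hstack([cv2.resize(a,(400,400)),cv2.resize(b,(400,400))]))
E
```

```text
t 2.35 tip [0.5609 0.0583 0.2313] f [-1.1982  0.4203 -0.4991] w 0.0005191658911979014 yawY 1.7314896357467358 z [ 0.0027 -0.0009 -1.    ]
tip in station mm [  1.8744  17.0387 231.2992]
[.5619,.0529,.190] cm tool: [ 0.     -0.5444  4.1307] station mm [  1.9448  11.5372 190.    ]
```

View pics/c2.png

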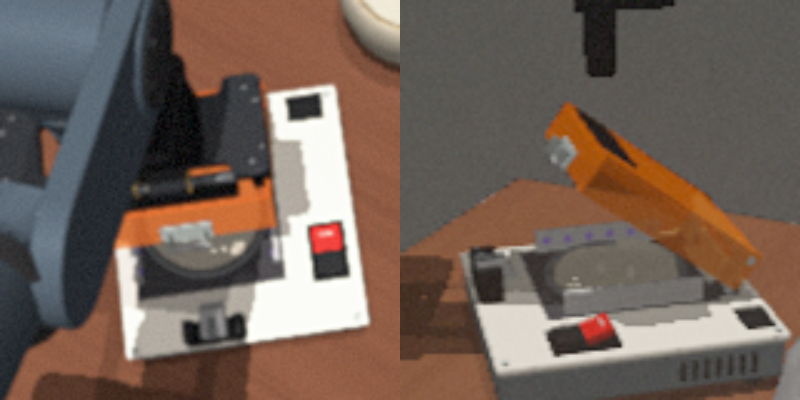

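The tips hang right above the pad: in the side view the tip is at about (265,114) and the pad at (265,134). I'll go down until they touch.

```bash
python3 -m crank '[[0,-0.4,2,0,0,0,1],[0,0,2,0,0,0,1],[0.2,0,0.6,0,0,0,1],[0.2,0,0.6,0,0,0,1],[0.2,0,0.5,0,0,0,1]]'; python3 go.py
python3 - <<'E'
from math import *
for t in (.62,.5,.4,.3,.2,.1,.05,0): print(t, round(1e3*(.097-.148*cos(t)+.0425*sin(t)),1), round(1e3*(.056+.148*sin(t)+.0425*cos(t)),1))
E
```

```text
time: 3.08
position: [0.5527, 0.0574, 0.2446]
tool_rot: [-0.084, 0.996, -0.0, 0.001]
ft_force: [0.5, -0.0, 1.5]
grip_width: 0.0005
grip_force: 0.3
t 3.075 tip [0.5527 0.0574 0.1746] f [ 0.4622 -0.0004  1.4952] w 0.0005119889449718984 yawY 1.7386503532605977 z [ 0.001  -0.0001 -1.    ]
tip in station mm [ -6.3482  17.462  174.6157]
0.62 1.2 176.6
0.5 -12.5 164.3
0.4 -22.8 152.8
0.3 -31.8 140.3
0.2 -39.6 127.1
0.1 -46.0 113.1
0.05 -48.7 105.8
0 -51.0 98.5
```

```bash
python3 -m crank '[[0.5,-0.1,0.6,0,0,0,1],[0.5,-0.1,0.6,0,0,0,1],[0.5,-0.1,0.7,0,0,0,1],[0.5,0,0.7,0,0,0,1],[0.5,0,0.8,0,0,0,1]]'; python3 go.py
```

```text
time: 3.7
position: [0.5282, 0.0495, 0.2098]
tool_rot: [-0.084, 0.997, -0.0, -0.0]
ft_force: [-0.1, -0.9, 2.5]
grip_width: 0.0008
grip_force: 0.8
t 3.7 tip [0.5281 0.0495 0.1398] f [-0.1466 -0.9304  2.5078] w 0.0007675909802827849 yawY 1.7380017741634377 z [-0.0002 -0.0003 -1.    ]
tip in station mm [-31.8994  13.8073 139.8132]
```

```bash
python3 -m crank '[[0.4,0,0.7,0,0,0,1],[0.4,0,0.7,0,0,0,1],[0.3,0,0.6,0,0,0,1],[0.2,0,0.5,0,0,0,1]]'; python3 go.py
```

```text
time: 4.2
position: [0.5157, 0.0475, 0.1849]
tool_rot: [-0.084, 0.997, -0.0, 0.0]
ft_force: [0.4, -1.0, 2.2]
grip_width: 0.0002
grip_force: 1.0
t 4.2 tip [0.5157 0.0475 0.1149] f [ 0.373  -1.0163  2.1997] w 0.0002355645291359996 yawY 1.7381345569086806 z [ 0.0001 -0.0002 -1.    ]
tip in station mm [-44.4946  13.8548 114.8976]
```

```bash
python3 -m crank '[[0.2,0,0.4,0,0,0,1],[0.2,0,0.4,0,0,0,1],[0.15,0,0.4,0,0,0,1],[0.1,0,0.3,0,0,0,1],[0,0,0,0,0,0,1]]'; python3 go.py
```

```text
time: 4.82
position: [0.5092, 0.0466, 0.1699]
tool_rot: [-0.084, 0.997, 0.0, -0.0]
ft_force: [1.5, 0.2, 1.5]
grip_width: 0.0004
grip_force: 0.5
t 4.825 tip [0.5091 0.0466 0.0999] f [1.4986 0.2099 1.5219] w 0.0004241434168402814 yawY 1.7379995357762101 z [-0.0006  0.0001 -1.    ]
tip in station mm [-51.14    14.1006  99.9236]
```

```bash
for i in 1; do python3 -m crank '[[0,0,0.15,0,0,0,1],[0,0,0.15,0,0,0,1],[0,0,0,0,0,0,1]]'; done
```

```text
time: 5.2
position: [0.5089, 0.0465, 0.1684]
tool_rot: [-0.084, 0.996, -0.0, -0.0]
ft_force: [-1.8, -0.5, 12.5]
grip_width: 0.0004
grip_force: 6.3
```

The force rises at z=0.0984, the shut height, so this is the hard stop. One small extra press, then I'll lift and check the latch.

```bash
python3 -m crank '[[0,0,0.1,0,0,0,1],[0,0,0,0,0,0,1],[0,0,0,0,0,0,1]]'; python3 -m crank '[[0,0,-0.5,0,0,0,1],[0,0,-2,0,0,0,1],[0,0,-3,0,0,0,1],[0,-5,0,0,0,0,1],[0,-5,0,0,0,0,1]]'
python3 -m crank '[[2,0,0,0,0,0,1],[0,0,0,0,0,0,1]]' >/dev/null
python3 - <<'E'
from h import *
for n in("top","side"):
    im=cams.camera(n)[:,:,::-1].copy();cv2.imwrite(f"pics/{n}2.png",im)
    b,g,r=[im[...,i].astype(int) for i in range(3)]
    bx=(215,180,245,205) if n=="top" else (250,188,275,206)
    try:print(n,blob((r>130)&(g<70)&(b<70),bx)[:2])
    except Exception as e:print(n,e)
a=cv2.imread("pics/top2.png")[100:260,100:260];b=cv2.imread("pics/side2.png")[110:240,200:330]
cv2.imwrite("pics/c3.png",np.hstack([cv2.resize(a,(400,400)),cv2.resize(b,(400,400))]))
E
python3 go.py "[.5448,-.0666,.066]"
```

```text
time: 5.58
position: [0.5088, 0.0465, 0.1683]
tool_rot: [-0.084, 0.996, -0.0, -0.0]
ft_force: [-4.6, -0.1, 19.2]
grip_width: 0.0002
grip_force: 9.7
time: 6.2
position: [0.5258, -0.0524, 0.2214]
tool_rot: [-0.085, 0.996, 0.0, -0.0]
ft_force: [0.8, 0.7, 0.2]
grip_width: 0.0005
grip_force: 0.0
top attempt to get argmax of an empty sequence
side (array([263.3488, 195.7209]), np.int32(43))
t 6.55 tip [ 0.5062 -0.055   0.151 ] f [0.7197 0.5488 0.2939] w 1.376565246713837e-05 yawY 1.7379710253576628 z [-0.0004  0.0004 -1.    ]
tip in station mm [-70.9073 -85.6486 150.9795]
[.5448,-.0666,.066] cm tool: [-3.6153 -1.7857  8.4958] station mm [ -34.7811 -103.4578   66.    ]
```

View pics/c3.png

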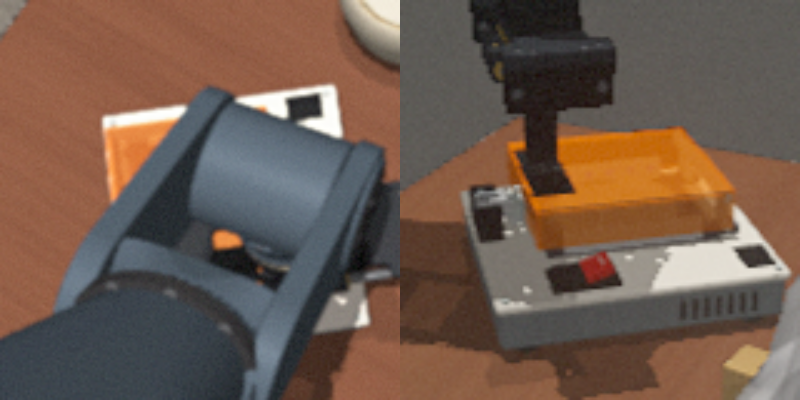

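The hood stays shut with the arm clear of it: in the side view it is flat and its front meets the latch block. Next is the rocker.

```bash
python3 -m crank '[[-3.7,-1.8,0,0,0,0,1],[0,0,4,0,0,0,1],[0,0,2.5,0,0,0,1],[0,0,1.0,0,0,0,1],[0,0,0.3,0,0,0,1]]'; python3 go.py "[.5448,-.0666,.066]"
python3 -m crank '[[0,0,0.3,0,0,0,1],[0,0,0.3,0,0,0,1],[0,0,0.3,0,0,0,1],[0,0,0,0,0,0,1]]';python3 go.py
```

```text
time: 7.18
position: [0.5461, -0.0665, 0.1429]
tool_rot: [-0.084, 0.996, 0.0, -0.0]
ft_force: [0.6, -1.2, 0.4]
grip_width: 0.0002
grip_force: 0.0
t 7.175 tip [ 0.5461 -0.0665  0.0729] f [ 0.553  -1.1509  0.4133] w 0.0001759026313851522 yawY 1.7390067323393579 z [-0.0002  0.0001 -1.    ]
tip in station mm [ -33.5058 -103.5536   72.9172]
[.5448,-.0666,.066] cm tool: [0.1274 0.0096 0.6917] station mm [ -34.7811 -103.4578   66.    ]
time: 7.68
position: [0.5459, -0.0671, 0.1344]
tool_rot: [-0.083, 0.997, -0.0, 0.0]
ft_force: [-0.0, 0.0, -0.3]
grip_width: 0.0002
grip_force: 0.0
t 7.675 tip [ 0.5459 -0.0671  0.0644] f [-0.0381  0.0052 -0.3335] w 0.0002315911001669234 yawY 1.7379256835741628 z [ 0.0003 -0.0002 -1.    ]
tip in station mm [ -33.7912 -104.1587   64.4496]
```

```bash
python3 -m crank '[[0,0,0.15,0,0,0,1],[0,0,0.15,0,0,0,1],[0,0,0,0,0,0,1]]';python3 -m crank '[[0,0,0.15,0,0,0,1],[0,0,0,0,0,0,1]]'
```

```text
time: 8.05
position: [0.5455, -0.067, 0.131]
tool_rot: [-0.083, 0.997, 0.0, -0.0]
ft_force: [0.3, 0.4, -0.5]
grip_width: 0.0005
grip_force: 0.0
time: 8.3
position: [0.5459, -0.067, 0.1305]
tool_rot: [-0.083, 0.997, -0.0, 0.0]
ft_force: [-1.0, -0.4, 5.3]
grip_width: 0.0005
grip_force: 2.5
```

```bash
python3 -m crank '[[0,0,0.15,0,0,0,1],[0,0,0,0,0,0,1]]';python3 -m crank '[[0,0,-0.5,0,0,0,1],[0,0,-4,0,0,0,1],[0,0,-4,0,0,0,1],[6,-1,0,0,0,0,1],[4,-5,0,0,0,0,1]]' >/dev/null
python3 -m crank '[[2,-5,0,0,0,0,1],[0,-5,0,0,0,0,1],[0,0,0,0,0,0,1]]' >/dev/null
python3 - <<'E'
from h import *
for n in("top","side"):
    im=cams.camera(n)[:,:,::-1].copy();cv2.imwrite(f"pics/{n}3.png",im)
a=cv2.imread("pics/top3.png")[110:280,120:350];b=cv2.imread("pics/side3.png")[150:240,210:330]
cv2.imwrite("pics/c4.png",np.hstack([cv2.resize(a,(400,300)),cv2.resize(b,(400,300))]))
E
python3 go.py "[.4177,-.3005,.038]"
```

```text
time: 8.55
position: [0.5459, -0.067, 0.1302]
tool_rot: [-0.084, 0.996, -0.0, 0.0]
ft_force: [-2.8, 1.5, 14.0]
grip_width: 0.0002
grip_force: 6.9
t 9.65 tip [ 0.4542 -0.2433  0.1429] f [-1.0633  0.7899 -0.0196] w 0.0007547933761002581 yawY 1.73662216186738 z [-0.0011  0.0013 -1.    ]
tip in station mm [-153.5032 -262.6031  142.8606]
[.4177,-.3005,.038] cm tool: [ 4.5335 -5.0582 10.4827] station mm [-198.9929 -312.9766   38.    ]
```

View pics/c4.png

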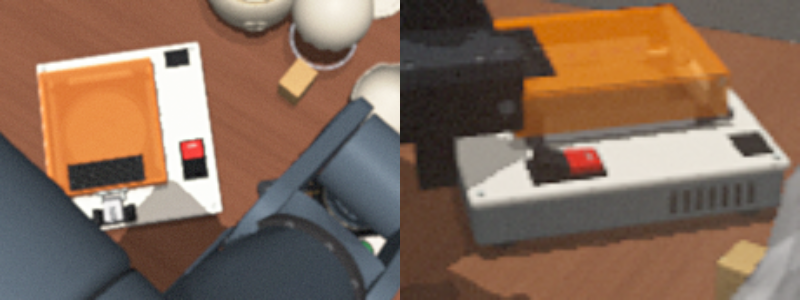

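The rocker is on: its red half is down and the black half up in the side view. The hood is still latched. Next is the green key.

```bash
python3 -m crank '[[4.5,-4,0,0,0,0,1],[0,-1.1,3,0,0,0,1],[0,0,4,0,0,0,1],[0,0,2.5,0,0,0,1],[0,0,0,0,0,0,1]]'; python3 go.py "[.4175,-.3003,.038]"
```

```text
time: 10.28
position: [0.4179, -0.2985, 0.1166]
tool_rot: [-0.084, 0.996, 0.003, -0.002]
ft_force: [-0.4, 1.0, 0.4]
grip_width: 0.0002
grip_force: 0.0
t 10.275 tip [ 0.4176 -0.2982  0.0466] f [-0.4343  1.0205  0.4165] w 0.0001960823045550024 yawY 1.7396027573689101 z [-0.0041  0.0048 -1.    ]
tip in station mm [-198.6609 -310.6699   46.6302]
[.4175,-.3003,.038] cm tool: [ 0.0471 -0.2122  0.862 ] station mm [-199.1569 -312.7461   38.    ]
```

```bash
python3 -m crank '[[0,-0.2,0.4,0,0,0,1],[0,0,0.4,0,0,0,1],[0,0,0.15,0,0,0,1],[0,0,0.15,0,0,0,1],[0,0,0,0,0,0,1]]';python3 -m crank '[[0,0,0.1,0,0,0,1],[0,0,0,0,0,0,1]]'
```

```text
time: 10.9
position: [0.4194, -0.3033, 0.1075]
tool_rot: [-0.083, 0.997, -0.0, 0.0]
ft_force: [0.8, 0.5, 1.5]
grip_width: 0.0005
grip_force: 0.8
time: 11.15
position: [0.4194, -0.3033, 0.1064]
tool_rot: [-0.083, 0.997, -0.0, 0.0]
ft_force: [0.4, 0.7, 2.0]
grip_width: 0.0004
grip_force: 1.1
```

```bash
python3 -m crank '[[0,0,0.15,0,0,0,1],[0,0,0.1,0,0,0,1],[0,0,0,0,0,0,1]]';python3 -m crank '[[0,0,0.15,0,0,0,1],[0,0,0,0,0,0,1],[0,0,0,0,0,0,1]]'
```

```text
time: 11.52
position: [0.4194, -0.3033, 0.1038]
tool_rot: [-0.083, 0.997, -0.0, 0.0]
ft_force: [-0.1, 0.2, 3.9]
grip_width: 0.0006
grip_force: 1.8
time: 11.9
position: [0.4194, -0.3033, 0.1033]
tool_rot: [-0.084, 0.997, -0.0, 0.0]
ft_force: [-1.1, 1.2, 11.4]
grip_width: 0.0004
grip_force: 5.9
```

The key has reached its stop: the force jumped to 11 N, with the tip at 33.3 mm. I'll lift clear and check.

```bash
python3 -m crank '[[0,0,-0.5,0,0,0,1],[0,0,-1.5,0,0,0,1],[0,0,-5,0,0,0,1],[0,0,-5,0,0,0,1],[0,0,-5,0,0,0,1]]' >/dev/null
python3 -m crank '[[0,6,0,0,0,0,1],[0,6,0,0,0,0,1],[0,6,0,0,0,0,1],[0,0,0,0,0,0,1]]'
python3 - <<'E'
from h import *
for n in("top","side"):
    im=cams.camera(n)[:,:,::-1].copy();cv2.imwrite(f"pics/{n}4.png",im)
    b,g,r=[im[...,i].astype(int) for i in range(3)]
    try:print(n,blob((g>r+40)&(g>b+20),(318,243,340,262) if n=="top" else (192,258,218,280))[:2])
    except Exception as e:print(n,e)
a=cv2.imread("pics/top4.png")[110:280,120:350];b=cv2.imread("pics/side4.png")[150:300,180:330]
cv2.imwrite("pics/c5.png",np.hstack([cv2.resize(a,(400,400)),cv2.resize(b,(400,400))]))
E
```

```text
time: 13.02
position: [0.3864, -0.1212, 0.2722]
tool_rot: [-0.086, 0.996, 0.002, -0.002]
ft_force: [0.7, -1.2, 0.0]
grip_width: 0.0006
grip_force: 0.0
top (array([328.0095, 252.3429]), np.int32(105))
side (array([203.8846, 268.2115]), np.int32(104))
```

View pics/c5.png

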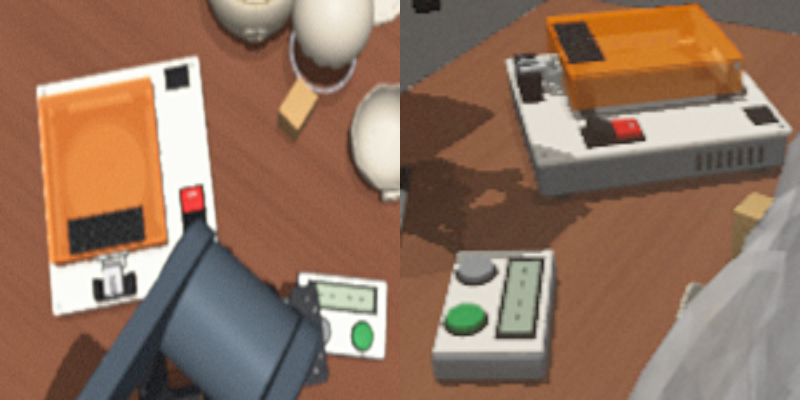

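The hood is latched, the rocker is on, the green key is up at its old pixel positions (328,252) and (204,268), and the arm is clear.

```bash
python3 -c "
from rig import ticket
print(ticket.hand_in())"
```

```text
the job is handed in; nothing more can be done
None
```

The cure was started and the job handed in at about 13 s: the hood is latched, the lamp rocker is on, and the start key was pressed right down and came back up. The hand-in gave no verdict.

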